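# Tuck the photo scale under the cover glass and hold it flat

## Task

Pick up the white photo scale by its blue grip and slide its graduated edge under the metal-framed cover glass of the grey copy board, between the two black rubber spacers, squarely and all the way in until its raised shoulder is up against the frame, without lifting the glass, because the sections under it must not shift. Press the scale flat down on the board and finish like that, still gripping it and pressing firmly, so that the picture can be taken. Leave the loupe, the lens blower and the stain bottle where they stand.

Things in the scene. Friction and masses are not known exactly. Their poses are not given: they have to be found in the camera images.
- photo_scale: Loose white photo scale, 40 to 85 g, flat on the bench. Plate 84 (own x) x 80 (own y) x 4 mm; origin at the centre of its underside, z up. Own +x points to the thin edge with black graduations. A white shoulder, 80 mm long in y, stands across the plate from x = 0 to +6 mm, up to z = 14 mm; the graduated blade in front of it is 36 mm deep. Behind it stands the blue grip
- scale_nose (a point): middle of the scale's thin front edge, at (42, 0, 2) mm in the scale's frame, 2 mm above its underside
- scale_grip (a point): centre of the blue grip, at (-21, 0, 26) mm in the scale's frame: a rigid fin along own x, x = -41 to -1 mm, faces at y = +-6 mm (12 mm thick), top at z = 36 mm. Take it across the 12 mm, fingertips just above the 4 mm plate
- copy_board: Fixed matt grey copy board, 256 (own x) x 236 (own y) mm. Origin at its centre at bench level, the flat deck 20 mm above it; own +x points away from the robot to the glass's hinge. The deck is open from x = -128 to -14 mm; from there to the hinge at x = +104 mm the cover glass laps over it, with two thin slides under it beyond x = +30 mm
- bay_front (a point): point on the deck below the middle of the glass frame's front edge, at (-14, 0, 20) mm in the board's frame. Scale home: nose 36 mm beyond it along the board's +x. Two black rubber spacers 7 mm high stand under the front corners of the glass, 2 to 18 mm beyond it, inner faces at y = +-47 mm: the bay between is 94 mm wide
- glass_edge (a point): middle of the front edge of the glass's aluminium frame, at half the frame's 5 mm thickness. Closed, it is at (-14, 0, 29.5) mm in the board's frame: the underside of the frame is 7 mm and its top 12 mm above the deck
- cover_glass (a joint): hinge of the cover glass (clear pane in a 160 mm wide aluminium frame, 118 mm from hinge to front edge, about 160 g), rad: 0 = lying closed, grows as the front edge lifts (0.05 = 6 mm). Only its weight keeps it shut
- loupe: small folding loupe, 27 x 44 x 15 mm, on the bench near its front edge; origin at the centre of its underside; leave alone
- lens_blower: black rubber bulb blower, 46 mm wide, 95 mm tall, behind the board; origin at the centre of its underside; leave alone
- stain_bottle: blue dropper bottle, 31 mm wide, 84 mm tall, behind the board; origin at the centre of its underside; leave alone

How it is judged (in metres and radians):
On the way, in this order (a step that is already met when the one before it is completed fails the run):
1. the photo scale is picked up off the bench, held by the fingers (height (world z) of photo_scale above 0.03 m and contact force between the fingers and photo_scale above 1 N), for 0.1 s.
2. its thin edge has gone in under the front edge of the glass, 8 mm or more, with the glass still down (x of scale_nose in the frame of copy_board above -0.006 m and z of scale_nose in the frame of copy_board below 0.0265 m and y of scale_nose in the frame of copy_board between -0.02 and 0.02 m and value of joint cover_glass below 0.05 rad), for 0.1 s.
At the end, for the whole second after the job is handed in: Scale under the glass, shoulder within 4 mm of the frame, centred within 12 mm, square within 4 degrees, flat within 1.7 degrees, front edge within 1.5 mm of the deck, pressed on the deck with over 3 N, still gripped; glass closed (under 0.015 rad) (x of scale_nose in the frame of copy_board above 0.018 m and y of scale_nose in the frame of copy_board between -0.012 and 0.012 m and angle between the x axis of photo_scale and the x axis of copy_board, either way round below 0.07 rad and angle between photo_scale's own z axis and vertical below 0.03 rad and z of scale_nose in the frame of copy_board below 0.0235 m and contact force between photo_scale and copy_board above 3 N and contact force between the fingers and photo_scale above 2 N and value of joint cover_glass below 0.015 rad); the arm keeps its last pose, push and grip.
It fails at once if the glass is lifted (its front edge by more than 6 mm) (value of joint cover_glass above 0.05 rad).
It fails at once if the loupe, the blower or the stain bottle is moved more than 30 mm (distance of any of loupe, lens_blower, stain_bottle from where it was at the start of the episode above 0.03 m).
It also fails if it takes over 35 s, if anything falls off the work surface, if the arm or the gripper's body presses on something with over 40 N, if the wrist force passes 120 N, or if a joint passes its speed limit or range.

## Robot

A 6-joint arm with a two-finger parallel gripper is mounted at the origin on a cart in front of the work surface, level with it; the furniture and walls round the work are solid. World frame = base frame: x ahead of the robot, y to its left, z up, the work surface at z = 0. Lengths are in mm, angles in rad, forces in N, time in s.
With the tool pointing down it reaches from about 275 to 1000 mm from the base axis. Payload 8.4 kg.
Tool frame: the origin (TCP) lies on the centre line of the jaws, within the pads' length; the fingertips stand r.tip_reach ahead of it and the grasp point (between the pads) lies 3 mm ahead of it (r.tip_reach is the distance from the TCP to the fingertips, in mm); z points along the fingers, y is the direction in which the jaws open and shut (so a half turn about z gives the same grasp; the last joint's range is limited). The gripper opens to 85 mm and grips with 20 to 120 N. Pads are 22 mm wide; open, the fingers measure 114 mm over their backs; the gripper's body (76 mm by 85 mm) begins 54 mm behind the grasp point. The pads swing forward as they close: fully open they stand 13 mm farther back than shut.
Start: joints at [-1.187, 0.353, 1.633, -0, 1.155, -0.002], TCP at [235.187, -579.064, 253.281] pointing down, gripper open.
Joint ranges: [-2.63, 2.63], [-0.92, 2.1], [0.06, 2.66], [-1.3, 4.44], [0, 2.69], [-3.02, 3.02]. Speed limits (rad/s): [2.22, 2.22, 2.79, 3.14, 3.14, 3.14].

## Interface

Orientations are given as [roll, pitch, yaw] about the fixed x, y, z axes, in that order (R = Rz(yaw) Ry(pitch) Rx(roll)).
In Python, from rig import sense, optics, r, nets gives the robot as it stands. The module is installed in compiled form; this text tells all that it offers.
- The arm moves only by the tool carry_out, never from a script. Its argument "increments" is a list that holds one entry, the list of rows, each a list of 6 numbers: the shift along the tool's x, y, z normalised to -1 to 1, where 1 is 40 cm, then the turn, a rotation vector about the tool's x, y, z normalised to -1 to 1, where 1 is 60 degrees. A call has 1 to 5 rows; each row is the pose to reach, as a shift and turn from the pose commanded when the call began, along the tool's axes at that moment; what a row does not reach only later rows make up. A row lasts 1/12 s, in which the tool goes at most 41.7 mm and 7.16 degrees, less where a joint would pass 70% of its speed; a pose out of reach is approached as far as the arm can. A call with a number of a shift or a turn outside -1 to 1 is refused whole. A call with a gripper value outside its range is refused whole. "hand" is the closure, from 0 (fully open) to 1 (shut), set as the call begins (left out, the last holds). The fingers move at their own pace and stop on an object; "squeeze" is the grip in N (left out, the last holds). Time passes only in rows, so rows that repeat a pose let the fingers close. It gives the time, the measured TCP pose, the force and the opening at its end, in the units of the state.
- sense(): the state, without advancing time (a new reading comes with each control period).
- optics.grab_frame(name): name is "scene" or "side" or "wrist"; returns a dict with "img" (480x640x3 uint8, red, green, blue), "range_z" (480x640 float32, mm along the optical axis (not along the pixel's ray), 0 where there is no reading), "fov_y" (degrees; the focal length in pixels is half the picture's height over the tangent of half this angle, whatever the lens; pixels are square), "cx", "cy" (the principal point, pixels), "k1" (the pictures are not rectified: a ray, as slopes to the right and down, at radius r is drawn at 1 + k1 r^2 times it, then the intrinsics apply), "R" (3x3) and "t" (3): a world point X has camera coordinates R X + t. Camera axes: x right, y down, z forward; pixel columns grow to the right and rows downward; lengths in mm; the calibration is good to about 2 mm. A picture is of the moment at which its call begins.
- r.sign_off(): hands the job in, once; it reports no verdict.
Trained networks look in the newest picture that a camera, given by its name, has taken for a name from the list of things; names that differ only in an ending like _2 or _b are one class to them, and where a whole thing is asked for, a point or a joint stands for the part that bears it (a point fixed in the world has none). Each returns a list of dicts, best first, with "confidence" (0 to 1); they miss things now and then, are a little off and sometimes report something else, mostly with a low value. They report only what shows in the picture. A call takes as long as a camera call.
- nets.trace(target, camera): "mask" (480x640 bool, what is visible of it).
- nets.tip_of(target, camera): "point" ([x, y, z] in mm, in world coordinates, good to about 4 mm: a listed point, or the origin of a listed thing).
The state is a dict: "clock": time; "qpos": joint angles; "qvel": joint speeds; "joint_efforts": joint torques, N m; "eef_pos": TCP position; "tcp_rot": TCP orientation; "contact_force": force on the tool from outside, world axes, zero at the start; "wrist_torque": the same for the moment, N m; "opening": opening from 0.0 (shut) to 1.0 (fully open).
Only numpy, scipy, OpenCV 4.12 (cv2) and the standard library are available. Lean on these libraries where they do the work, as an engineer would, in place of code of your own. Each camera call takes 0.05 s, during which the arm holds its last target.

## Working session

There is one attempt and no reset: what is moved stays moved. The work goes in short steps, Python scripts to look and compute and a tool call to move; the robot and the scene stay as the last step left them, time stands still between calls to the robot, and variables do not carry over. Pictures are saved under pics/ and viewed, and the job is handed in when it is done.

Besides the shell and the picture viewer there is one more tool, called after "Call:" by a JSON object that holds its "op" and its "data". carry_out: Moves the arm, as the interface text tells. Its arguments: {"type":"object","properties":{"increments":{"type":"array","items":{"type":"array","items":{"type":"array","items":{"type":"number","minimum":-1,"maximum":1}}}},"hand":{"type":"number"},"squeeze":{"type":"number"}},"required":["increments"]}

```bash
mkdir -p pics; cat > h.py <<'E'
from rig import sense, optics, r, nets
import numpy as np, cv2
def cam(n):
    f=optics.grab_frame(n); return f
def save(f,n): cv2.imwrite('pics/'+n,f['img'][:,:,::-1])
def cloud(f):
    H,W=f['range_z'].shape; fl=H/2/np.tan(np.radians(f['fov_y'])/2)
    K=np.array([[fl,0,f['cx']],[0,fl,f['cy']],[0,0,1]],float)
    u,v=np.meshgrid(np.arange(W),np.arange(H)); p=np.stack([u,v],-1).reshape(-1,1,2).astype(np.float64)
    s=cv2.undistortPoints(p,K,np.array([f['k1'],0,0,0.])).reshape(H,W,2)
    z=f['range_z'].astype(float); C=np.stack([s[...,0]*z,s[...,1]*z,z],-1)
    X=(C-np.array(f['t']))@np.array(f['R'])
    X[z<=0]=np.nan
    return X
E
python3 - <<'E'
from h import *
s=sense(); print(s, r.tip_reach)
for n in('scene','side','wrist'):
    f=cam(n); save(f,n+'0.png'); print(n,f['fov_y'],f['cx'],f['cy'],f['k1'],np.round(f['t']),(f['range_z']>0).mean())
    for t in ('photo_scale','scale_nose','scale_grip','copy_board','bay_front','glass_edge','loupe','lens_blower','stain_bottle'):
        d=nets.tip_of(t,n); print(t,[(np.round(q['point'],1),round(q['confidence'],2)) for q in d[:2]])
E
```

```text
{'clock': 0.0, 'qpos': array([-1.18741176e+00,  3.53660247e-01,  1.63412065e+00,  1.05317392e-05,
        1.15520974e+00, -2.41998798e-03]), 'qvel': array([-6.75901098e-04,  3.54581491e-04,  2.21428487e-03,  2.30103092e-03,
        9.13991622e-04, -1.42521243e-05]), 'joint_efforts': array([-1.71861075e-06, -6.05262065e+01, -3.42072129e+01,  6.75211140e-05,
        9.49224952e-03,  4.32448121e-05]), 'eef_pos': array([ 235.01656482, -578.65408328,  252.5598768 ]), 'tcp_rot': array([-3.14019470e+00, -1.30123859e-05,  3.85800282e-01]), 'contact_force': array([-0.30864374, -0.55865068,  0.39447621]), 'wrist_torque': array([0.0460756 , 0.01549341, 0.02225533]), 'opening': 1.002638729147546} 22.0
scene 54.783222546000715 317.07449565902715 237.7986120132432 -0.0844584309520691 [-451.  296.  533.] 0.9959114583333334
photo_scale [(array([414.9, 320.9,  -1. ]), 0.56)]
scale_nose [(array([453.4, 311.2,   0.9]), 0.86)]
scale_grip [(array([395.3, 326.8,  20. ]), 0.94)]
copy_board [(array([588.3, -68.5,  -2.3]), 0.7)]
bay_front [(array([573.8, -59.1,  19.3]), 0.76)]
glass_edge [(array([570.7, -61.
[... 352 characters left out ...]
13.8, 318.2,  -2.1]), 0.7)]
scale_nose [(array([4.565e+02, 3.107e+02, 4.000e-01]), 0.82)]
scale_grip [(array([387.3, 321.7,  23. ]), 0.77)]
copy_board [(array([590.3, -64.8,   0.7]), 0.87)]
bay_front [(array([579. , -56.5,  20.2]), 0.88)]
glass_edge [(array([575.6, -55.2,  27.4]), 0.9)]
loupe [(array([381.1, 187.4,  -3.8]), 0.54)]
lens_blower [(array([ 7.973e+02,  1.251e+02, -3.000e-01]), 0.97)]
stain_bottle [(array([7.86e+02, 4.05e+01, 5.00e-01]), 0.68)]
wrist 61.157915229884935 316.3996243401777 232.05062732031223 -0.0158222091364391 [-626.  -39.  379.] 0.996201171875
photo_scale []
scale_nose []
scale_grip []
copy_board []
bay_front []
glass_edge []
loupe []
lens_blower []
stain_bottle []
```

View pics/scene0.png

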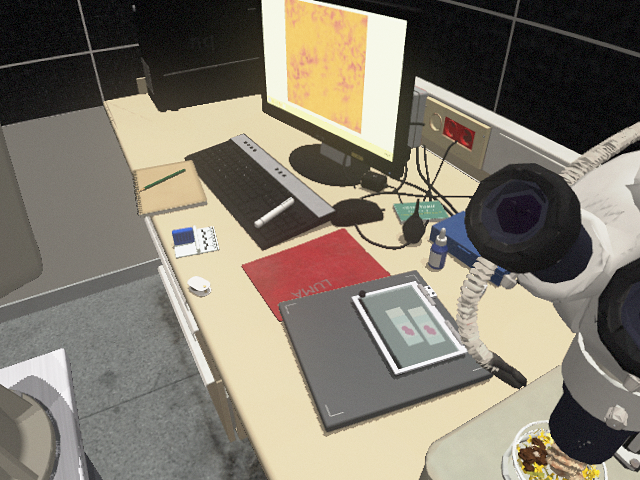

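View pics/side0.png

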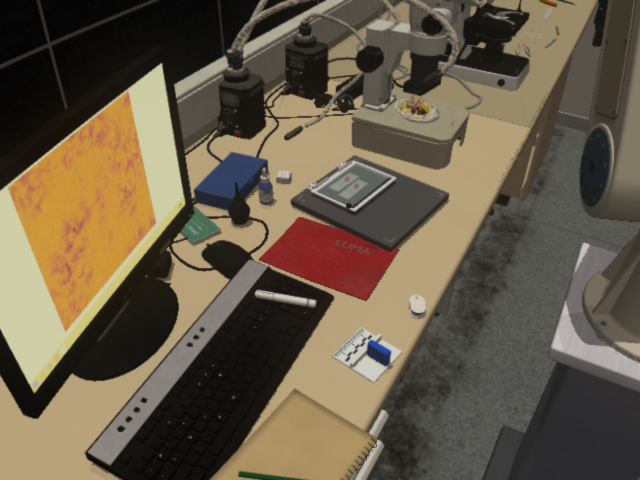

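```bash
python3 - <<'E'
from h import *
for n in('scene','side'):
    f=cam(n); X=cloud(f)
    # grip: blue-ish mask in trace
    for t in ('scale_grip','photo_scale','copy_board','cover_glass'):
        d=nets.trace(t,n)
        if not d: print(t,'none'); continue
        m=d[0]['mask']; P=X[m]; P=P[~np.isnan(P).any(1)]
        print(n,t,d[0]['confidence'],m.sum(),'z pct',np.percentile(P[:,2],[2,25,50,75,98]).round(1))
        if t in('scale_grip','photo_scale'):
            im=f['img'].astype(int)
            b=m&(im[...,2]>im[...,0]+40)
            G=X[b]; G=G[G[:,2]>30]
            print(' grip top',len(G),G.mean(0).round(1) if len(G) else '', cv2.minAreaRect(G[:,:2].astype(np.float32)) if len(G)>5 else '')
            Q=P[(P[:,2]>1)&(P[:,2]<8)]
            if len(Q)>10: print(' plate',cv2.minAreaRect(Q[:,:2].astype(np.float32)))
            Q=P[(P[:,2]>11)&(P[:,2]<17)&True]
        if t=='copy_board':
            Q=P[(P[:,2]>16)&(P[:,2]<24)]; print(' deck',cv2.minAreaRect(Q[:,:2].astype(np.float32)),np.median(Q[:,2]))
        if t=='cover_glass':
            Q=P[(P[:,2]>29)&(P[:,2]<36)]; print(' frame',cv2.minAreaRect(Q[:,:2].astype(np.float32)),np.median(Q[:,2]))
E
```

```text
scene scale_grip 0.78 1128 z pct [ 1.5  3.7  4.7 14.2 36.3]
 grip top 93 [390.2 321.4  34.8] ((390.8414306640625, 321.9276428222656), (11.499513626098633, 37.79146194458008), 76.22351837158203)
 plate ((411.27166748046875, 318.99261474609375), (82.10391998291016, 82.62715148925781), 79.18962097167969)
scene photo_scale 0.82 1070 z pct [ 1.8  3.7  4.7 14.1 36.2]
 grip top 88 [390.8 321.1  34.7] ((391.40240478515625, 321.79010009765625), (11.499513626098633, 36.63625717163086), 76.22351837158203)
 plate ((412.51361083984375, 318.252197265625), (80.30706787109375, 81.67523193359375), 78.44520568847656)
scene copy_board 0.81 14534 z pct [ 8.6 18.7 19.5 20.1 21.6]
 deck ((585.1513671875, -63.79820251464844), (237.76202392578125, 256.26318359375), 80.43150329589844) 19.52990954755301
scene cover_glass 0.77 5937 z pct [28.8 30.5 31.2 31.8 33.4]
 frame ((631.08935546875, -71.00302124023438), (162.2126007080078, 122.57472229003906), 80.72003173828125) 31.181982399953014
side scale_grip 0.57 1956 z pct [ 2.1  4.3  5.4 10.5 37. ]
 grip top 163 [393.6 326.1  35.6] ((394.1353454589844, 325.868133
[... 152 characters left out ...]
711), 79.52302551269531)
side photo_scale 0.67 2023 z pct [ 1.2  4.2  5.4  9.3 37. ]
 grip top 163 [393.6 326.1  35.6] ((394.1353454589844, 325.8681335449219), (13.112473487854004, 38.11790466308594), 76.32579040527344)
 plate ((415.5982360839844, 319.35601806640625), (84.09854125976562, 85.0649642944336), 79.52302551269531)
side copy_board 0.81 5782 z pct [ 8.7 19.7 21.  22.  24.1]
 deck ((588.5145874023438, -62.17315673828125), (241.36898803710938, 259.6917724609375), 81.04669952392578) 21.10023372742494
side cover_glass 0.56 2353 z pct [25.9 31.8 32.9 33.9 36.2]
 frame ((634.7447509765625, -69.93077850341797), (162.98477172851562, 125.94601440429688), 81.00981903076172) 32.879100654060856
```

The scene picture shows the scale around (195,240), the board around (385,350) with the glass around (410,325), and the loupe at (200,286). The networks and the depth cloud agree: the grip is at about (392.5, 323.5) with yaw −0.19 rad, and the board centre is at about (587, −63) with yaw about −0.163 rad. Next I'll write the move helper.

```bash
cat >> h.py <<'E'
from scipy.spatial.transform import Rotation as Ro
def inc(pos,yaw,cap=None):
    s=sense(); R0=Ro.from_euler('xyz',s['tcp_rot']); p0=np.array(s['eef_pos'])
    RT=Ro.from_euler('xyz',[np.pi,0,yaw])
    d=R0.inv().apply(np.array(pos)-p0)/400; w=(R0.inv()*RT).as_rotvec()
    print('clock',s['clock'],'pos',p0.round(1),'rpy',s['tcp_rot'].round(4),'F',s['contact_force'].round(1),'open',round(s['opening'],3))
    print('shift mm',(d*400).round(1),'norm',d.round(4),'turn deg',np.degrees(w).round(2),'norm',(w/np.radians(60)).round(4))
E
python3 -c "
from h import *
inc([392.5,323.5,200],2.95)"
```

```text
clock 2.0 pos [ 235.2 -579.1  253.3] rpy [-3.1416  0.      0.3858] F [1.2 0.1 0.7] open 0.999
shift mm [ 485.4 -777.    53.3] norm [ 1.2135 -1.9426  0.1332] turn deg [  -0.     -0.   -146.92] norm [-0.     -0.     -2.4486]
```

Call:
{"op": "carry_out", "data": {"increments": [[[0.27, -0.43, 0, 0, 0, -0.59], [0.27, -0.43, 0, 0, 0, -0.59], [0.27, -0.43, 0, 0, 0, -0.59], [0.27, -0.43, 0, 0, 0, -0.59], [0.27, -0.43, 0, 0, 0, -0.59]]]}}

```text
clock: 2.42
eef_pos: [270.3, -376.7, 253.1]
tcp_rot: [-3.141, -0.0, 1.01]
contact_force: [0.5, 0.8, -0.2]
opening: 0.997
```

```bash
python3 -c "
from h import *
inc([392.5,323.5,200],2.95)"
```

```text
clock 2.4167 pos [ 270.3 -376.7  253.1] rpy [-3.1413e+00 -5.0000e-04  1.0095e+00] F [ 0.5  0.8 -0.2] open 0.997
shift mm [ 657.8 -269.2   53.5] norm [ 1.6444 -0.6731  0.1337] turn deg [ 1.0000e-02 -4.0000e-02 -1.1118e+02] norm [ 2.000e-04 -6.000e-04 -1.853e+00]
```

Call:
{"op": "carry_out", "data": {"increments": [[[0.475, -0.195, 0, 0, 0, -0.59], [0.475, -0.195, 0, 0, 0, -0.59], [0.475, -0.195, 0, 0, 0, -0.59], [0.475, -0.195, 0, 0, 0, -0.59], [0.475, -0.195, 0, 0, 0, -0.59]]]}}

```text
clock: 2.83
eef_pos: [306.6, -175.0, 253.5]
tcp_rot: [3.141, 0.0, 1.627]
contact_force: [0.2, -0.0, 0.4]
opening: 1.001
```

```bash
python3 -c "
from h import *
inc([392.5,323.5,200],2.95)"
```

```text
clock 2.8333 pos [ 306.6 -175.   253.5] rpy [3.1408e+00 2.0000e-04 1.6271e+00] F [ 0.2 -0.   0.4] open 1.001
shift mm [492.9 113.8  53.5] norm [1.2322 0.2845 0.1336] turn deg [ 3.00e-02  4.00e-02 -7.58e+01] norm [ 5.0000e-04  7.0000e-04 -1.2633e+00]
```

Call:
{"op": "carry_out", "data": {"increments": [[[0.5, 0.115, 0, 0, 0, -0.59], [0.5, 0.115, 0, 0, 0, -0.59], [0.5, 0.115, 0, 0, 0, -0.59], [0.5, 0.115, 0, 0, 0, -0.59], [0.5, 0.115, 0, 0, 0, -0.59]]]}}

```text
clock: 3.25
eef_pos: [342.5, 27.4, 253.8]
tcp_rot: [3.14, 0.001, 2.246]
contact_force: [0.9, -0.6, -1.2]
opening: 0.999
```

```bash
python3 -c "
from h import *
inc([392.5,323.5,200],2.95)"
```

```text
clock 3.25 pos [342.5  27.4 253.8] rpy [3.1402e+00 9.0000e-04 2.2457e+00] F [ 0.9 -0.6 -1.2] open 0.999
shift mm [200.  223.9  53.9] norm [0.5001 0.5599 0.1348] turn deg [  0.06   0.08 -40.35] norm [ 0.001   0.0013 -0.6725]
```

Call:
{"op": "carry_out", "data": {"increments": [[[0.34, 0.38, 0.09, 0, 0, -0.59], [0.34, 0.38, 0.09, 0, 0, -0.59], [0.34, 0.38, 0.09, 0, 0, -0.59], [0.34, 0.38, 0.09, 0, 0, -0.59], [0.34, 0.38, 0.09, 0, 0, -0.59]]]}}

```text
clock: 3.67
eef_pos: [377.5, 228.6, 217.2]
tcp_rot: [3.141, 0.001, 2.864]
contact_force: [1.3, -0.8, 1.2]
opening: 0.999
```

```bash
python3 -c "
from h import *
inc([392.5,323.5,180],2.95)"
```

```text
clock 3.6667 pos [377.5 228.6 217.2] rpy [3.1409e+00 7.0000e-04 2.8642e+00] F [ 1.3 -0.8  1.2] open 0.999
shift mm [11.5 95.3 37.2] norm [0.0288 0.2383 0.093 ] turn deg [ 0.04  0.04 -4.91] norm [ 0.0006  0.0007 -0.0819]
```

Call:
{"op": "carry_out", "data": {"increments": [[[0.029, 0.238, 0.093, 0, 0, -0.082], [0.029, 0.238, 0.093, 0, 0, -0.082], [0.029, 0.238, 0.093, 0, 0, -0.082], [0.029, 0.238, 0.093, 0, 0, -0.082]]]}}

```text
clock: 4.0
eef_pos: [393.2, 324.1, 178.6]
tcp_rot: [3.142, -0.001, 2.946]
contact_force: [0.4, -0.7, -0.3]
opening: 0.998
```

```bash
python3 - <<'E'
from h import *
inc([392.5,323.5,60],2.95)
f=cam('wrist'); save(f,'wrist1.png'); X=cloud(f); im=f['img'].astype(int)
b=(im[...,2]>im[...,0]+40); G=X[b]; G=G[(G[:,2]>31)&(G[:,2]<42)]; print(len(G),np.nanmean(G,0),cv2.minAreaRect(G[:,:2].astype(np.float32)))
d=nets.trace('photo_scale','wrist')
if d:
    P=X[d[0]['mask']];Q=P[(P[:,2]>-2)&(P[:,2]<8)];print(d[0]['confidence'],cv2.minAreaRect(Q[:,:2].astype(np.float32)),np.median(Q[:,2]))
for t in('scale_nose','scale_grip','photo_scale'): print([(q['point'].round(1) if hasattr(q['point'],'round') else q['point'],q['confidence']) for q in nets.tip_of(t,'wrist')])
E
```

```text
clock 4.0 pos [393.2 324.1 178.6] rpy [ 3.1415e+00 -7.0000e-04  2.9458e+00] F [ 0.4 -0.7 -0.3] open 0.998
shift mm [  0.5  -0.7 118.6] norm [ 0.0014 -0.0017  0.2964] turn deg [ 0.01 -0.04 -0.24] norm [ 0.0001 -0.0007 -0.004 ]
928 [391.55216283 323.97255605  34.55938166] ((392.3960266113281, 323.84124755859375), (11.080448150634766, 39.34494400024414), 78.78448486328125)
0.88 ((413.30194091796875, 318.71527099609375), (82.3908462524414, 84.51318359375), 79.50141906738281) 2.954461559772355
[([456.9, 313.4, 5.4], 0.98)]
[([390.8, 324.3, 23.0], 0.74)]
[([414.6, 312.6, -0.1], 0.94)]
```

View pics/wrist1.png

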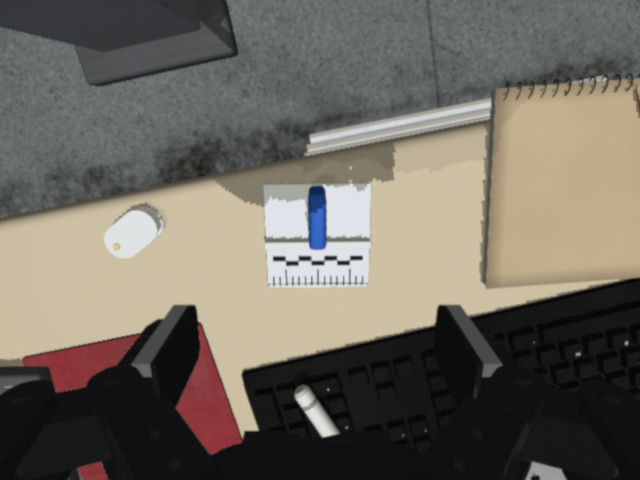

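Call:
{"op": "carry_out", "data": {"increments": [[[0, -0.001, 0.1, 0, 0, 0], [0, -0.001, 0.2, 0, 0, 0], [0, -0.001, 0.3, 0, 0, 0], [0, -0.001, 0.35, 0, 0, 0], [0, -0.001, 0.373, 0, 0, 0]]]}}

```text
clock: 4.67
eef_pos: [391.9, 318.2, 28.8]
tcp_rot: [-3.139, -0.002, 2.942]
contact_force: [-0.2, -0.5, 0.4]
opening: 1.004
```

Call:
{"op": "carry_out", "data": {"increments": [[[0, 0, 0, 0, 0, 0], [0, 0, 0, 0, 0, 0], [0, 0, 0, 0, 0, 0], [0, 0, 0, 0, 0, 0], [0, 0, 0, 0, 0, 0]]], "hand": 1, "squeeze": 60}}

```text
clock: 5.08
eef_pos: [393.9, 320.9, 32.3]
tcp_rot: [3.14, 0.002, 2.943]
contact_force: [0.1, 0.4, 0.9]
opening: 0.3
```

Call:
{"op": "carry_out", "data": {"increments": [[[0, 0, 0, 0, 0, 0], [0, 0, 0, 0, 0, 0], [0, 0, 0, 0, 0, 0]]]}}

```text
clock: 5.33
eef_pos: [393.8, 321.0, 32.1]
tcp_rot: [3.14, 0.001, 2.943]
contact_force: [-2.2, -1.4, 10.4]
opening: 0.124
```

```bash
python3 - <<'E'
from h import *
inc([392.5,323.5,60],2.95)
f=cam('wrist'); save(f,'wrist2.png')
E
```

```text
clock 5.3333 pos [393.8 321.   32.1] rpy [3.1400e+00 1.4000e-03 2.9434e+00] F [-2.2 -1.4 10.4] open 0.124
shift mm [  1.7   2.2 -27.9] norm [ 0.0043  0.0056 -0.0697] turn deg [ 0.09  0.08 -0.38] norm [ 0.0016  0.0014 -0.0063]
```

View pics/wrist2.png

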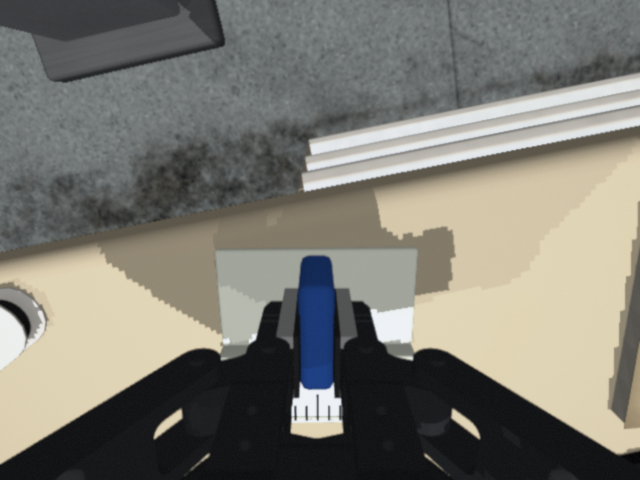

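Call:
{"op": "carry_out", "data": {"increments": [[[0, 0, -0.05, 0, 0, 0], [0, 0, -0.1, 0, 0, 0], [0, 0, -0.15, 0, 0, 0], [0, 0, -0.2, 0, 0, 0], [0, 0, -0.2, 0, 0, 0]]]}}

```text
clock: 5.8
eef_pos: [394.7, 321.8, 114.5]
tcp_rot: [3.137, 0.004, 2.943]
contact_force: [1.3, 0.7, -0.5]
opening: 0.126
```

```bash
python3 - <<'E'
from h import *
f=cam('wrist'); save(f,'wrist3.png')
f=cam('side'); X=cloud(f); save(f,'side3.png')
# board fine geometry from first measures
c=(np.array([585.15,-63.8])+np.array([588.5,-62.2]))/2; y=np.radians(-9.2)
ex=np.array([np.cos(y),np.sin(y)])
print('grip at home', c+ex*-41, 'staging(nose 30 before frame)', c+ex*(-41-36-30))
inc(list(c+ex*(-107))+[100],np.pi+y)
E
```

```text
grip at home [546.35241313 -56.4448713 ] staging(nose 30 before frame) [481.20141964 -45.89271292]
clock 5.9 pos [393.5 320.7 111.6] rpy [3.1400e+00 1.3000e-03 2.9432e+00] F [ 0.  -0.1 -0.9] open 0.134
shift mm [-158.3 -342.1   11.3] norm [-0.3956 -0.8553  0.0282] turn deg [ 0.09  0.08 -2.17] norm [ 0.0015  0.0013 -0.0361]
```

View pics/side3.png

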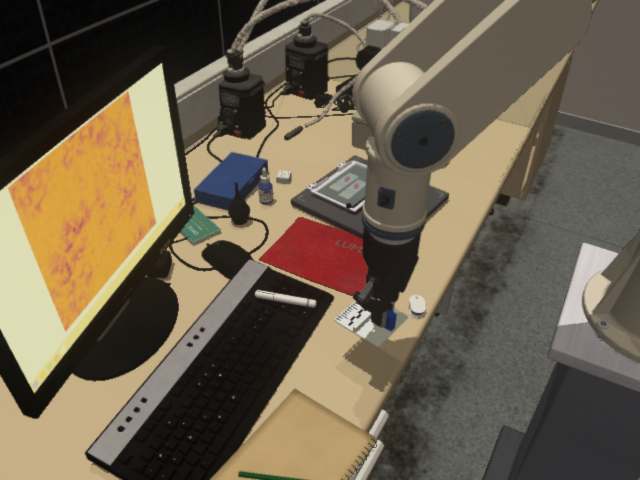

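View pics/wrist3.png

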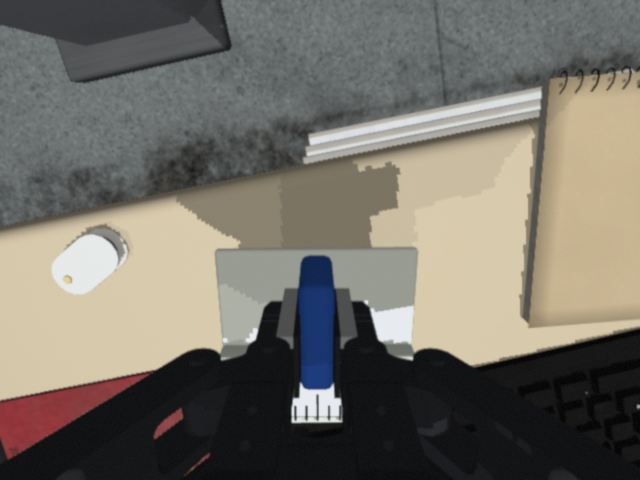

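The scale is lifted. It sits in the wrist view exactly as it did on the bench, with the plate edge at rows 248 to 250, so it hasn't tilted or slipped.

Call:
{"op": "carry_out", "data": {"increments": [[[-0.09, -0.2, 0, 0, 0, 0], [-0.15, -0.36, 0, 0, 0, -0.02], [-0.2, -0.44, 0, 0, 0, -0.036], [-0.2, -0.44, 0, 0, 0, -0.036], [-0.2, -0.44, 0, 0, 0, -0.036]]]}}

```text
clock: 6.32
eef_pos: [436.0, 129.0, 109.7]
tcp_rot: [-3.14, -0.002, 2.981]
contact_force: [0.6, 0.9, -1.3]
opening: 0.13
```

Call:
{"op": "carry_out", "data": {"increments": [[[-0.18, -0.41, 0, 0, 0, 0], [-0.18, -0.41, 0, 0, 0, 0], [-0.18, -0.41, 0, 0, 0, 0], [-0.18, -0.41, 0, 0, 0, 0], [-0.18, -0.41, 0, 0, 0, 0]]]}}

```text
clock: 6.73
eef_pos: [482.3, -45.7, 110.0]
tcp_rot: [-3.141, 0.0, 2.979]
contact_force: [0.8, -0.2, -0.4]
opening: 0.124
```

Call:
{"op": "carry_out", "data": {"increments": [[[0, 0, 0, 0, 0, 0]]]}}

```text
clock: 6.82
eef_pos: [481.8, -44.1, 109.9]
tcp_rot: [-3.141, -0.001, 2.977]
contact_force: [-0.1, -0.7, -0.7]
opening: 0.129
```

```bash
python3 - <<'E'
from h import *
for n in('scene','side','wrist'):
    f=cam(n); save(f,n+'4.png'); X=cloud(f)
    for t in ('cover_glass','photo_scale'):
        d=nets.trace(t,n)
        if not d: print(n,t,'none'); continue
        P=X[d[0]['mask']]; P=P[~np.isnan(P).any(1)]
        if t=='cover_glass': Q=P[(P[:,2]>27)&(P[:,2]<37)]
        else: Q=P[(P[:,2]>70)&(P[:,2]<100)]
        if len(Q)>10: print(n,t,d[0]['confidence'],len(Q),cv2.minAreaRect(Q[:,:2].astype(np.float32)),np.median(Q[:,2]).round(1))
    for t in('scale_nose','glass_edge','bay_front','scale_grip'): print(n,t,[(np.round(q['point'],1),round(q['confidence'],2)) for q in nets.tip_of(t,n)])
inc([481.2,-45.9,100],np.pi-.1606)
E
```

```text
scene cover_glass 0.6 5927 ((631.6591796875, -71.23641204833984), (161.75892639160156, 123.85704803466797), 80.490966796875) 31.1
scene photo_scale 0.69 1871 ((499.3571472167969, -48.34688949584961), (80.93321228027344, 84.44560241699219), 81.21317291259766) 81.4
scene scale_nose []
scene glass_edge [(array([572.3, -60.1,  29.1]), 0.55)]
scene bay_front [(array([570. , -61.9,  20.2]), 0.64)]
scene scale_grip [(array([483.4, -42.8, 102.8]), 0.97)]
side cover_glass 0.8 2181 ((634.5123901367188, -70.67506408691406), (164.94671630859375, 123.06505584716797), 81.14081573486328) 32.9
side photo_scale 0.91 708 ((502.8249816894531, -40.655235290527344), (81.892822265625, 84.10700225830078), 81.06868743896484) 84.2
side scale_nose [(array([541.9, -50.9,  81.8]), 0.75), (array([381. , 187. ,  -1.1]), 0.38)]
side glass_edge [(array([577.8, -54.9,  28.8]), 0.97)]
side bay_front [(array([580.1, -55.9,  23.5]), 0.76)]
side scale_grip [(array([477. , -39.1, 104. ]), 0.82)]
wrist cover_glass 0.95 727 ((584.0022583007812, -93.22665405273438), (100.43138122558594, 14.210428237915039), 74.79805755615234) 30.4
wrist photo_scale 0.82 14524 ((500.5782470703125, -44.706520080566406), (80.4503173828125, 84.7112045288086), 81.64360046386719) 81.7
wrist scale_nose [(array([542.5, -47.1,  81.4]), 0.64)]
wrist glass_edge []
wrist bay_front []
wrist scale_grip [(array([479.9, -39.6, 101.8]), 0.58)]
clock 7.8667 pos [481.6 -41.5 110.9] rpy [-3.1416  0.      2.9806] F [ 0.6  0.6 -0.9] open 0.123
shift mm [-0.3 -4.5 10.9] norm [-0.0008 -0.0111  0.0272] turn deg [-0.    0.   -0.02] norm [-0.      0.     -0.0004]
```

View pics/scene4.png

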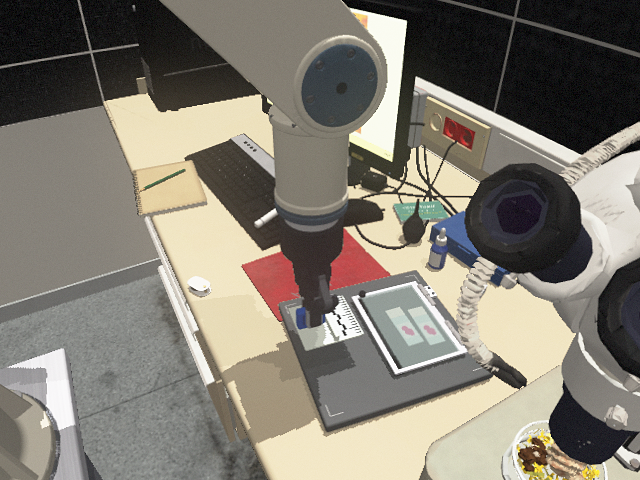

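View pics/side4.png

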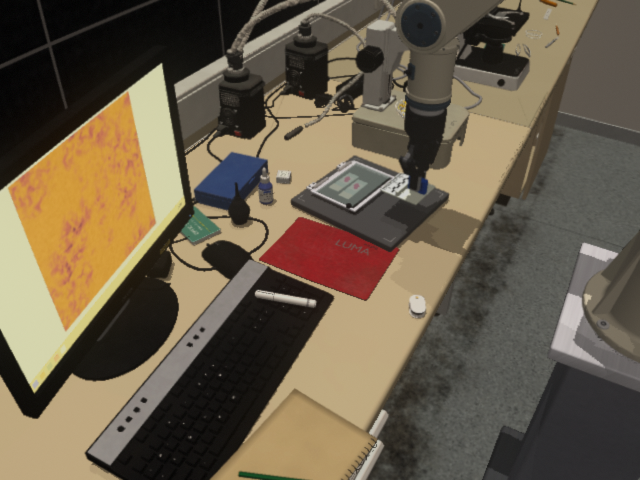

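View pics/wrist4.png

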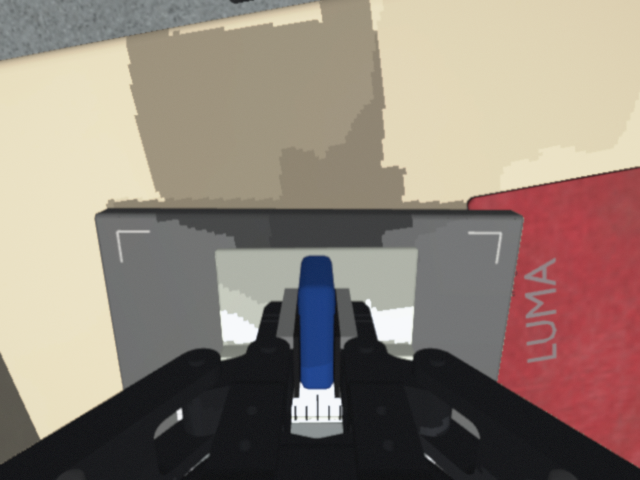

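In the wrist view the scale is level and central, and the board's front corners are at (100,213) and (520,215). That puts the board centreline about 4 mm to the −y side, which agrees with the cloud estimate. I'll descend to just above the deck.

Call:
{"op": "carry_out", "data": {"increments": [[[0, -0.005, 0.05, 0, 0, 0.005], [0, -0.01, 0.1, 0, 0, 0.01], [0, -0.01, 0.125, 0, 0, 0.01], [0, -0.01, 0.133, 0, 0, 0.01], [0, -0.01, 0.133, 0, 0, 0.01]]]}}

```text
clock: 8.28
eef_pos: [480.4, -45.3, 57.0]
tcp_rot: [-3.141, -0.002, 2.97]
contact_force: [-0.6, 0.6, -0.4]
opening: 0.13
```

Call:
{"op": "carry_out", "data": {"increments": [[[0, 0, 0, 0, 0, 0], [0, 0, 0, 0, 0, 0]]]}}

```text
clock: 8.45
eef_pos: [481.6, -45.3, 58.4]
tcp_rot: [3.141, 0.001, 2.97]
contact_force: [0.4, -0.1, -0.9]
opening: 0.125
```

Call:
{"op": "carry_out", "data": {"increments": [[[0, 0, 0.005, 0, 0, 0], [0, 0, 0.01, 0, 0, 0]]]}}

```text
clock: 8.62
eef_pos: [481.6, -45.4, 54.3]
tcp_rot: [3.141, 0.002, 2.97]
contact_force: [0.4, -0.0, -0.6]
opening: 0.129
```

```bash
python3 - <<'E'
from h import *
inc([481.2,-45.9,50],np.pi-.1606)
f=cam('side');save(f,'side5.png'); cv2.imwrite('pics/side5c.png',cv2.resize(f['img'][130:260,280:460,::-1],None,fx=4,fy=4,interpolation=cv2.INTER_CUBIC))
f=cam('wrist');save(f,'wrist5.png');inc([481.2,-45.9,50],np.pi-.1606)
E
```

```text
clock 8.6167 pos [481.6 -45.4  54.3] rpy [3.1415e+00 1.5000e-03 2.9704e+00] F [ 0.4 -0.  -0.6] open 0.129
shift mm [ 0.3 -0.6  4.3] norm [ 0.0007 -0.0015  0.0107] turn deg [ 0.01  0.09 -0.61] norm [ 0.0001  0.0014 -0.0101]
clock 8.7167 pos [481.  -45.3  53.8] rpy [3.1416e+00 2.0000e-04 2.9704e+00] F [-0.3 -0.3 -0.8] open 0.13
shift mm [-0.3 -0.6  3.8] norm [-0.0008 -0.0014  0.0094] turn deg [ 0.    0.01 -0.61] norm [ 0.      0.0002 -0.0101]
```

View pics/side5c.png

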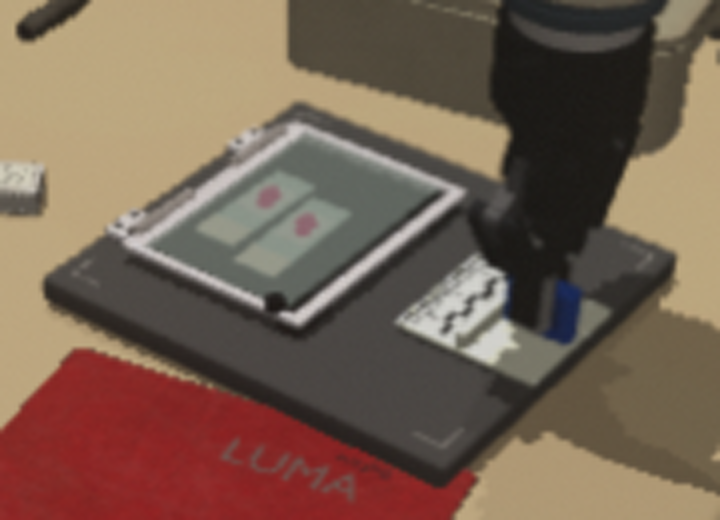

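View pics/wrist5.png

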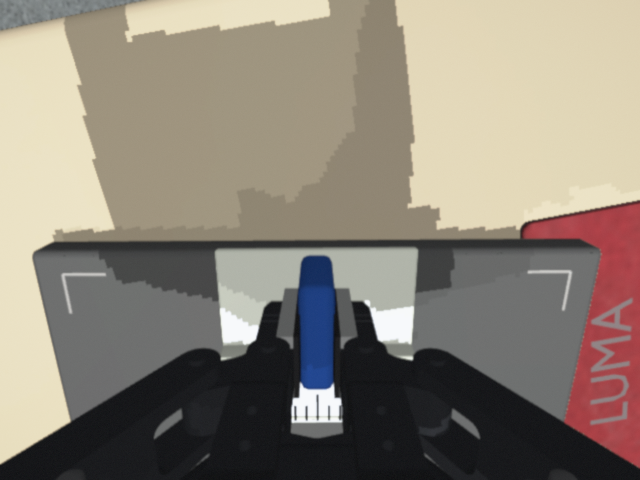

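It's centred: the board corner marks are symmetric at 62 and 570 about the scale's 217 to 416, and the edges are parallel. Now I'll touch down gently.

Call:
{"op": "carry_out", "data": {"increments": [[[0, 0, 0.002, 0, 0, 0], [0, 0, 0.004, 0, 0, 0], [0, 0, 0.004, 0, 0, 0]]]}}

```text
clock: 8.97
eef_pos: [481.1, -45.3, 52.1]
tcp_rot: [3.142, 0.0, 2.97]
contact_force: [-0.2, -0.1, 1.3]
opening: 0.131
```

Call:
{"op": "carry_out", "data": {"increments": [[[0, 0, 0.001, 0, 0, 0], [0, 0, 0.002, 0, 0, 0], [0, 0, 0.002, 0, 0, 0]]]}}

```text
clock: 9.22
eef_pos: [481.1, -45.4, 52.1]
tcp_rot: [3.142, 0.0, 2.97]
contact_force: [-4.2, 0.5, 14.3]
opening: 0.128
```

Call:
{"op": "carry_out", "data": {"increments": [[[0, 0, -0.0035, 0, 0, 0], [-0.02, 0, -0.0035, 0, 0, 0], [-0.045, 0, -0.0035, 0, 0, 0], [-0.07, 0, -0.0035, 0, 0, 0], [-0.09, 0, -0.0035, 0, 0, 0]]]}}

```text
clock: 9.63
eef_pos: [518.4, -51.8, 52.7]
tcp_rot: [3.142, 0.001, 2.97]
contact_force: [1.2, -0.3, -0.3]
opening: 0.127
```

Call:
{"op": "carry_out", "data": {"increments": [[[-0.01, 0, 0, 0, 0, 0], [-0.02, 0, 0, 0, 0, 0], [-0.02, 0, 0, 0, 0, 0]]]}}

```text
clock: 9.88
eef_pos: [525.2, -53.0, 52.5]
tcp_rot: [3.142, 0.0, 2.97]
contact_force: [0.8, -0.4, 0.7]
opening: 0.128
```

```bash
python3 - <<'E'
from h import *
f=cam('side');cv2.imwrite('pics/side6c.png',cv2.resize(f['img'][130:260,280:460,::-1],None,fx=4,fy=4,interpolation=cv2.INTER_CUBIC))
f=cam('scene');cv2.imwrite('pics/scene6c.png',cv2.resize(f['img'][270:430,270:510,::-1],None,fx=3,fy=3,interpolation=cv2.INTER_CUBIC))
inc([546.4,-56.4,50],np.pi-.1606)
E
```

```text
clock 9.9833 pos [524.  -52.8  52.5] rpy [-3.1416e+00 -7.0000e-04  2.9703e+00] F [ 0.2 -0.3  0.7] open 0.129
shift mm [-22.7   0.3   2.5] norm [-0.0566  0.0007  0.0061] turn deg [-0.   -0.04 -0.61] norm [-0.     -0.0007 -0.0102]
```

View pics/side6c.png

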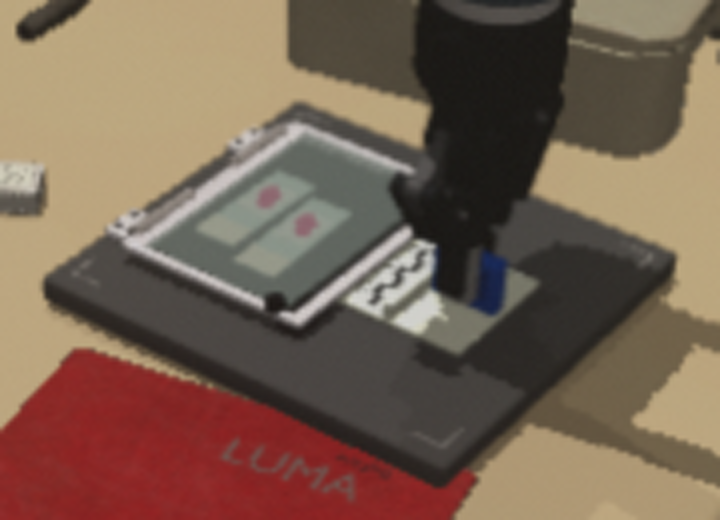

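View pics/scene6c.png

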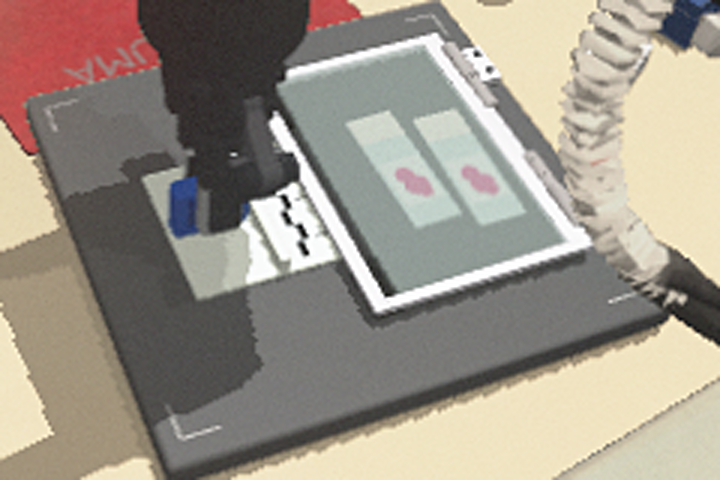

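The blade is under the frame, the glass is still down, and nothing is touching. I'll continue slowly.

Call:
{"op": "carry_out", "data": {"increments": [[[-0.01, 0, 0, 0, 0, 0], [-0.022, 0, 0, 0, 0, 0], [-0.034, 0, 0, 0, 0, 0], [-0.044, 0, 0, 0, 0, 0], [-0.05, 0, 0, 0, 0, 0]]]}}

```text
clock: 10.4
eef_pos: [544.9, -56.4, 52.8]
tcp_rot: [3.142, 0.001, 2.97]
contact_force: [-0.2, 0.1, -1.4]
opening: 0.129
```

Call:
{"op": "carry_out", "data": {"increments": [[[-0.002, 0, 0, 0, 0, 0], [-0.004, 0, 0, 0, 0, 0], [-0.005, 0, 0, 0, 0, 0]]]}}

```text
clock: 10.65
eef_pos: [545.9, -56.6, 52.6]
tcp_rot: [-3.142, -0.0, 2.97]
contact_force: [0.5, -0.3, -1.2]
opening: 0.124
```

```bash
python3 - <<'E'
from h import *
f=cam('side');cv2.imwrite('pics/side7c.png',cv2.resize(f['img'][130:260,280:460,::-1],None,fx=4,fy=4,interpolation=cv2.INTER_CUBIC))
f=cam('scene');cv2.imwrite('pics/scene7c.png',cv2.resize(f['img'][270:430,270:510,::-1],None,fx=3,fy=3,interpolation=cv2.INTER_CUBIC))
inc([546.4,-56.4,50],np.pi-.1606)
E
```

```text
clock 10.75 pos [545.9 -56.6  52.6] rpy [-3.1416e+00 -2.0000e-04  2.9703e+00] F [ 0.3  0.2 -0.7] open 0.128
shift mm [-0.5  0.2  2.6] norm [-0.0013  0.0006  0.0066] turn deg [-0.   -0.01 -0.61] norm [-0.     -0.0002 -0.0102]
```

View pics/side7c.png

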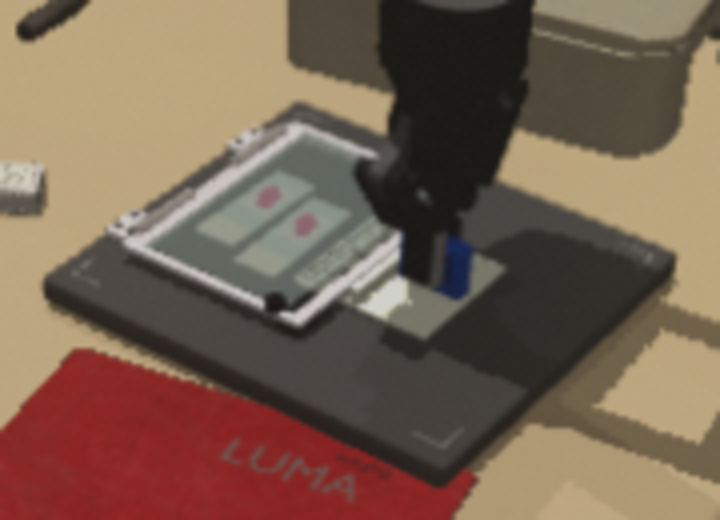

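View pics/scene7c.png

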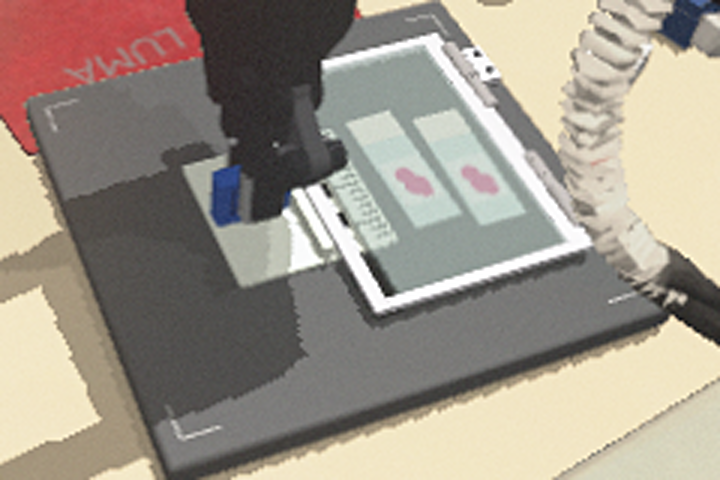

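Graduations now show under the glass, and a thin dark gap remains between the shoulder and the frame. I'll creep forward until they touch.

Call:
{"op": "carry_out", "data": {"increments": [[[-0.0015, 0, 0, 0, 0, 0], [-0.003, 0, 0, 0, 0, 0], [-0.0045, 0, 0, 0, 0, 0], [-0.0045, 0, 0, 0, 0, 0]]]}}

```text
clock: 11.08
eef_pos: [547.9, -56.9, 52.7]
tcp_rot: [3.142, 0.0, 2.97]
contact_force: [0.2, 0.4, 0.5]
opening: 0.129
```

Call:
{"op": "carry_out", "data": {"increments": [[[-0.0015, 0, 0, 0, 0, 0], [-0.003, 0, 0, 0, 0, 0], [-0.003, 0, 0, 0, 0, 0]]]}}

```text
clock: 11.33
eef_pos: [548.3, -57.0, 52.5]
tcp_rot: [-3.142, -0.002, 2.97]
contact_force: [-1.8, 1.4, 1.0]
opening: 0.127
```

Call:
{"op": "carry_out", "data": {"increments": [[[-0.001, 0, 0, 0, 0, 0], [-0.002, 0, 0, 0, 0, 0], [-0.002, 0, 0, 0, 0, 0]]]}}

```text
clock: 11.58
eef_pos: [548.4, -57.0, 52.4]
tcp_rot: [-3.142, -0.003, 2.97]
contact_force: [-6.5, 1.7, 2.4]
opening: 0.132
```

```bash
python3 - <<'E'
from h import *
inc([546.4,-56.4,50],np.pi-.1606)
f=cam('side');cv2.imwrite('pics/side8c.png',cv2.resize(f['img'][130:260,280:460,::-1],None,fx=4,fy=4,interpolation=cv2.INTER_CUBIC))
f=cam('scene');cv2.imwrite('pics/scene8c.png',cv2.resize(f['img'][290:390,310:430,::-1],None,fx=6,fy=6,interpolation=cv2.INTER_CUBIC))
inc([546.4,-56.4,50],np.pi-.1606)
E
```

```text
clock 11.5833 pos [548.4 -57.   52.4] rpy [-3.1415e+00 -2.9000e-03  2.9702e+00] F [-6.5  1.7  2.4] open 0.132
shift mm [2.1 0.3 2.4] norm [0.0052 0.0007 0.006 ] turn deg [-0.   -0.16 -0.62] norm [-0.0001 -0.0027 -0.0103]
clock 11.6833 pos [548.4 -57.   52.4] rpy [-3.1415e+00 -2.8000e-03  2.9702e+00] F [-5.4  1.5  3.4] open 0.129
shift mm [2.1 0.3 2.4] norm [0.0052 0.0007 0.006 ] turn deg [-0.   -0.16 -0.62] norm [-0.0001 -0.0027 -0.0103]
```

View pics/scene8c.png

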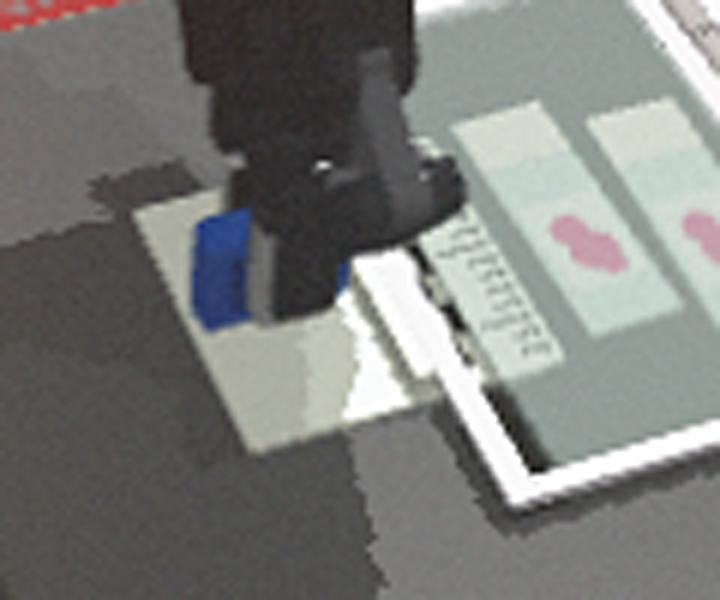

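View pics/side8c.png

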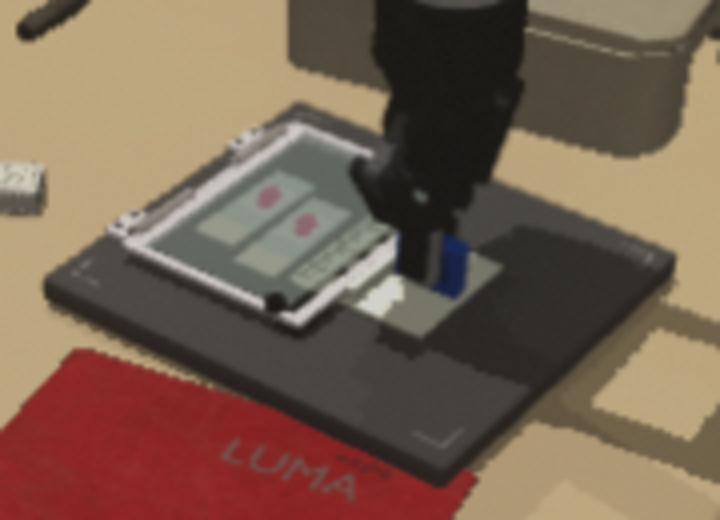

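Contact: 6 N horizontally, shoulder against the frame, glass closed. I'll ease off slightly along x and press down.

Call:
{"op": "carry_out", "data": {"increments": [[[0.001, 0, 0, 0, 0, 0], [0.001, 0, 0.0015, 0, 0, 0], [0.001, 0, 0.003, 0, 0, 0], [0.001, 0, 0.0045, 0, 0, 0], [0.001, 0, 0.0045, 0, 0, 0]]], "squeeze": 80}}

```text
clock: 12.1
eef_pos: [548.3, -57.0, 52.1]
tcp_rot: [-3.142, -0.002, 2.97]
contact_force: [-12.8, 2.3, 23.1]
opening: 0.121
```

Call:
{"op": "carry_out", "data": {"increments": [[[0, 0, 0, 0, 0, 0], [0, 0, 0, 0, 0, 0], [0, 0, 0, 0, 0, 0]]]}}

```text
clock: 12.35
eef_pos: [548.3, -57.0, 52.1]
tcp_rot: [-3.142, -0.002, 2.97]
contact_force: [-11.9, 1.4, 22.5]
opening: 0.122
```

```bash
python3 - <<'E'
from h import *
s=sense();print(s['wrist_torque'])
inc([546.4,-56.4,50],np.pi-.1606)
for n in('scene','side','wrist'):
    f=cam(n); X=cloud(f); save(f,n+'9.png')
    for t in ('cover_glass','photo_scale'):
        d=nets.trace(t,n)
        if not d: print(n,t,'none'); continue
        P=X[d[0]['mask']]; P=P[~np.isnan(P).any(1)]
        if t=='cover_glass': Q=P[(P[:,2]>27)&(P[:,2]<40)]
        else: Q=P[(P[:,2]>18)&(P[:,2]<30)]
        if len(Q)>10:
            A=np.c_[Q[:,:2],np.ones(len(Q))]; c=np.linalg.lstsq(A,Q[:,2],rcond=None)[0]
            print(n,t,d[0]['confidence'],len(Q),cv2.minAreaRect(Q[:,:2].astype(np.float32)),np.median(Q[:,2]).round(1),'slopes',c[:2].round(4))
    for t in('scale_nose','glass_edge','scale_grip'): print(n,t,[(np.round(q['point'],1),round(q['confidence'],2)) for q in nets.tip_of(t,n)])
    if n=='side': cv2.imwrite('pics/side9c.png',cv2.resize(f['img'][130:260,280:460,::-1],None,fx=4,fy=4,interpolation=cv2.INTER_CUBIC))
    if n=='scene': cv2.imwrite('pics/scene9c.png',cv2.resize(f['img'][290:390,310:430,::-1],None,fx=6,fy=6,interpolation=cv2.INTER_CUBIC))
inc([546.4,-56.4,50],np.pi-.1606)
E
```

```text
[ 0.35704515  1.67048086 -0.0532866 ]
clock 12.35 pos [548.3 -57.   52.1] rpy [-3.1415e+00 -1.9000e-03  2.9703e+00] F [-11.9   1.4  22.5] open 0.122
shift mm [2.  0.3 2.1] norm [0.005  0.0007 0.0054] turn deg [-0.   -0.11 -0.61] norm [-0.0001 -0.0018 -0.0102]
scene cover_glass 0.91 4970 ((631.9908447265625, -72.1636962890625), (164.61009216308594, 118.0513916015625), 77.58314514160156) 31.1 slopes [ 0.0044 -0.002 ]
scene photo_scale 0.73 838 ((555.083251953125, -59.06767654418945), (80.69184112548828, 64.57614135742188), 80.57923889160156) 23.3 slopes [0.0114 0.0035]
scene scale_nose [(array([608.6, -66.5,  23.4]), 0.83)]
scene glass_edge [(array([570.8, -61.3,  32.2]), 0.88)]
scene scale_grip [(array([549.9, -55.9,  42.6]), 0.95)]
side cover_glass 0.66 1901 ((638.7445678710938, -70.35967254638672), (167.61692810058594, 126.68701171875), 82.60621643066406) 32.9 slopes [ 0.0059 -0.0032]
side photo_scale 0.79 342 ((553.325439453125, -59.578857421875), (86.95085906982422, 55.477813720703125), 82.0213394165039) 25.2 slopes [ 0.0217 -0.0112]
side scale_nose [(array([609.4, -68.8,  20.1]), 0.8)]
side glass_edge [(array([577.5, -57.7,  29.3]), 0.95), (array([609.4, -64.8,  24.6]), 0.4)]
side scale_grip [(array([542.3, -60.8,  41.6]), 0.6)]
wrist cover_glass 0.86 3850 ((590.9102172851562, -64.66519165039062), (160.41685485839844, 37.96061706542969), 80.51566314697266) 30.3 slopes [ 0.0096 -0.0013]
wrist photo_scale 0.69 12783 ((557.8238525390625, -59.38059997558594), (82.58082580566406, 65.53785705566406), 80.55628204345703) 22.9 slopes [ 0.0213 -0.0033]
wrist scale_nose []
wrist glass_edge []
wrist scale_grip [(array([546.8, -57.8,  41.7]), 0.82)]
clock 13.25 pos [548.3 -57.   52.2] rpy [-3.1415e+00 -1.8000e-03  2.9703e+00] F [-13.    2.1  22.4] open 0.125
shift mm [2.  0.3 2.2] norm [0.0051 0.0007 0.0054] turn deg [-0.   -0.11 -0.62] norm [-0.     -0.0018 -0.0103]
```

View pics/scene9c.png

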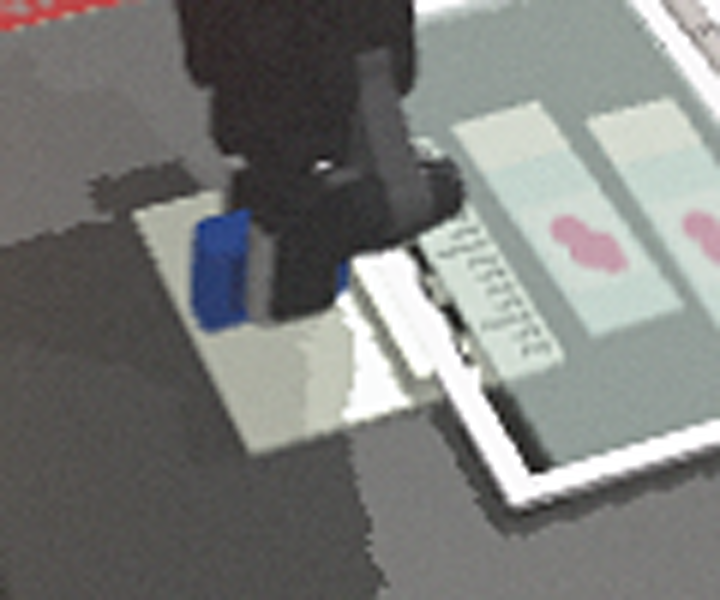

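View pics/side9c.png

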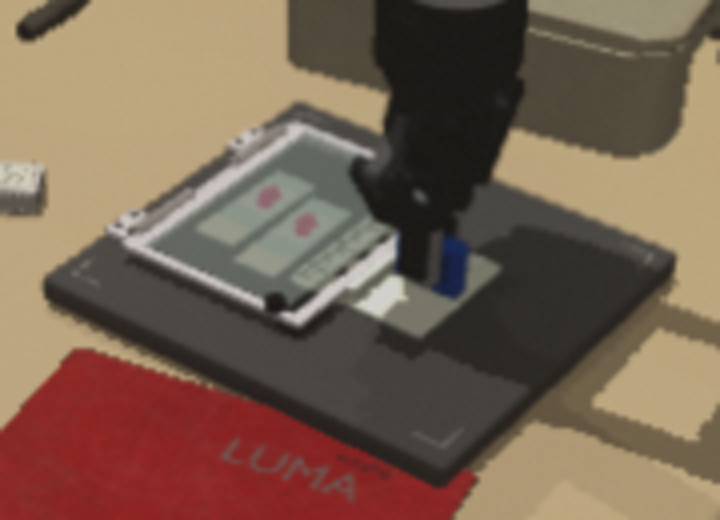

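View pics/wrist9.png

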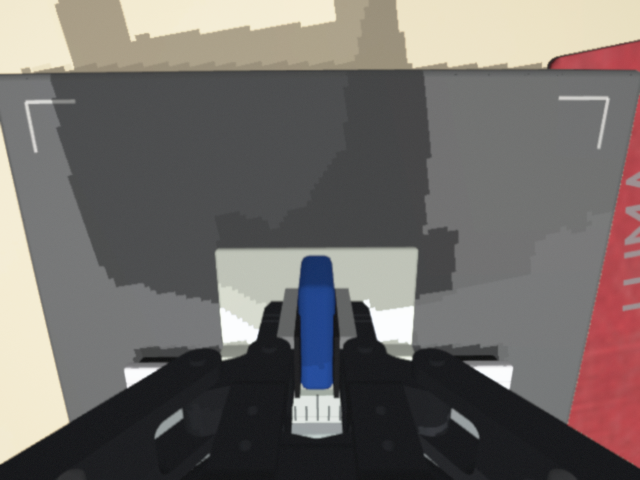

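```bash
python3 - <<'E'
from h import *
print(r.sign_off()); s=sense(); print(s['clock'],s['eef_pos'],s['contact_force'],s['tcp_rot'],s['opening'])
E
```

```text
the job is handed in; nothing more can be done
None
the job is handed in; nothing more can be done
```

The photo scale is under the cover glass, with its shoulder against the frame, and I handed the job in with the arm still gripping and pressing it. No verdict was reported, so this rests on my own last checks at about 13.3 s of the 35 s allowed.

**What I did:** I gripped the scale by its blue fin, lifted it about 80 mm and lowered it onto the open deck in line with the bay. I slid it in about 0.5 mm above the deck until the shoulder met the frame, eased off 0.4 mm and pressed down.

**Last checks:**
- **Pressing:** about 22 N down on the deck, plus about 12 N still pushing forward against the frame.
- **Position and squareness:** nothing showed it off square or off centre in the pictures, and the tool pointed within about 0.6° of the board's direction. The scale sat in the wrist view just as it did on the bench.
- **Flatness:** the tool tilt was about 0.002 rad, and its height settled exactly at the level where the scale first touched the deck.
- **Glass:** its measured height was unchanged from before the insertion, and it looked closed in every picture.
- **Other items:** the arm kept well away from the loupe, the blower and the stain bottle, but I did not re-measure them at the end.

**Checks that disagreed:**
- The scene and side cameras differ by up to about 8 mm in where they place the scale and board. I used their average, which matched the wrist camera.
- Slopes of 0.01 to 0.02 rad fitted to the plate came out larger than the tool tilt. I put this down to shoulder points in the fit, and they are still under the 0.03 rad limit.

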